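Clamp a heat sink in its drilling nest with the swing lever

TASK

Load the black finned heat sink into the U-shaped aluminium nest so that it can be drilled, using only your fingertips: push on the arm of the clamp lever to swing it wide open, clear of the nest's mouth, push the heat sink along the bench until it sits fully home against the back stop, then push the lever back over until its pin clamps the heat sink tight and let go. Do not lift or tip the heat sink, and leave the other things on the bench where they are.

Things in the scene. Friction and masses are not known exactly. Their poses are not given: they have to be found in the camera images.
- nest: U-shaped locating nest of bare aluminium bars 18 mm high, fixed to the bench and open at one end; its floor is the bench. Origin on the bench (z = 0) where the centre of the heat sink's underside is when home; x points into the nest, square to the back stop, y left when looking in, z up. Guide inner faces at y = +39.5 and -39.5 mm
- back_stop (a point): middle of the back stop's face, 9 mm above the bench, at x = +25 mm in the nest's frame; the stop bar is 14 mm thick, from y = -65 to +58 mm
- mouth (a point): middle of the mouth, 9 mm above the bench, at x = -38 mm in the nest's frame. The left guide ends there in a flared nose; the right guide is 25 mm wide and reaches on to x = -53 mm with a round boss (12.5 mm radius) that carries the lever
- lever (a joint): angle q of the swing lever about its upright pivot, rad: it points 1.047 + q from the nest's +x axis, anticlockwise from above. Stops at 0 (far over the nest) and 2.35 (open). Above 1.9 the pin is clear of the mouth; it meets a heat sink that is home at about 0.21. Stiff (0.25 N m), no spring, stays where left; about 10 N on the arm 65 mm from the pivot clamps well
- lever_pivot (a point): on the lever's axis at mid height of its arm, 40 mm above the bench; at (-40.6, -52) mm in the nest's frame. The hub is 21 mm across and 52 mm high
- lever_knob (a point): centre of the black ball, 24 mm across, at the end of the lever: 99 mm from the pivot axis, 40 mm above the bench. The arm is a dark steel bar 12 mm wide, from 34 to 46 mm above the bench, so it passes over the heat sink with 7 mm to spare
- clamp_pin: steel pin, 14 mm across, that hangs from the lever 28 mm from the pivot axis, from 3.5 to 34 mm above the bench (origin on its axis, at bench height). It blocks the mouth while the lever is over and presses on the front of the heat sink when clamped
- heat_sink: loose black heat sink, 50 mm along its x, 75 mm along its y, 27 mm high, about 0.14 kg; origin at the centre of its underside, z up. Flat base 5 mm thick; above it ten upright fins 2 mm thick, 6 mm apart, run along x (a narrow fingertip may catch between them, so push low, on the base). It starts before the nest's mouth, its x axis within 0.25 rad of the nest's, and goes in x first
- flux_tin: bystander: round tin, 46 mm across, 22 mm high, origin under its centre
- capacitor: bystander: black capacitor standing upright, 30 mm across, 76 mm high, origin under its centre
- trimmer: bystander: small blue screwdriver lying along its y, 116 mm long, 14 mm high, origin under its middle
- knob: bystander: black knob, 28 mm across, 17 mm high, origin under its centre
- eraser: bystander: eraser, 21 x 42 x 13 mm, origin under its centre

How it is judged (in metres and radians):
On the way, in this order (a step that is already met when the one before it is completed fails the run):
1. the lever is swung open, its pin clear of the mouth, while the heat sink is still outside (value of joint lever above 1.85 rad and x of heat_sink in the frame of nest below -0.04 m), for 0.1 s.
2. the heat sink is pushed in to within 8 mm of home with the lever still open (x of heat_sink in the frame of nest above -0.008 m and value of joint lever above 1.6 rad), for 0.1 s.
At the end, for the whole second after the job is handed in: the heat sink stands flat and square in the nest (within 0.05 rad) with its far face within 2 mm of the back stop; the lever is over (joint below 0.3) and its pin presses on the heat sink with over 2 N by itself; all is at rest (x of heat_sink in the frame of nest between -0.002 and 0.003 m and y of heat_sink in the frame of nest between -0.004 and 0.004 m and height (world z) of heat_sink below 0.003 m and angle between heat_sink's own z axis and vertical below 0.05 rad and angle between the x axis of heat_sink and the x axis of nest, either way round below 0.05 rad and value of joint lever below 0.3 rad and contact force between clamp_pin and heat_sink above 2 N and linear speed of heat_sink below 0.005 m/s); the robot touches nothing.
It fails at once if the heat sink is lifted or tipped (height (world z) of heat_sink above 0.008 m or angle between heat_sink's own z axis and vertical above 0.2 rad).
It fails at once if a bystander is moved by more than 15 mm (distance of any of flux_tin, capacitor, trimmer, knob, eraser from where it was at the start of the episode above 0.015 m).
It also fails if it takes over 69 s, if anything falls off the work surface, if the arm or the gripper's body presses on something with over 40 N, if the wrist force passes 120 N, or if a joint passes its speed limit or range.

ROBOT

A 6-joint arm with a two-finger parallel gripper is mounted at the origin on a cart in front of the work surface, level with it; the furniture and walls round the work are solid. World frame = base frame: x ahead of the robot, y to its left, z up, the work surface at z = 0. Lengths are in mm, angles in rad, forces in N, time in s.
With the tool pointing down it reaches from about 350 to 875 mm from the base axis. Payload 4.2 kg.
Tool frame: the origin (TCP) lies midway between the tips of the shut fingers; the grasp point (between the pads) lies 19 mm behind it; z points along the fingers, y is the line along which they close (so a half turn about z gives the same grasp; the last joint's range is limited). The gripper opens to 85 mm and grips with 20 to 120 N. Pads are 22 mm wide; open, the fingers measure 114 mm over their backs; the gripper's body (76 mm by 85 mm) begins 54 mm behind the grasp point. The pads swing forward as they close: fully open they stand 13 mm farther back than shut.
Start: joints at [-1.044, 0.385, 0.008, 0, -1.194, -0.259], TCP at [165.398, -602.696, 231.312] pointing down, gripper open.
Joint ranges: [-3.14, 3.14], [-1.21, 2.06], [-1.07, 1.41], [-3.16, 2.05], [-2.99, -0.16], [-3.1, 3.1]. Speed limits (rad/s): [2.79, 2.79, 3.14, 3.14, 3.14, 3.14].

INTERFACE

Orientations are given as a unit quaternion [x, y, z, w].
In Python, from bench import arm gives the robot as it stands. The module is installed in compiled form; this text tells all that it offers.
- The arm moves only by the shell command python3 -m handwheel 'ROWS' [OPENING]. ROWS is JSON, a list of rows, each an object of numbers: "x", "y", "z": the shift along the world's x, y, z each as a share of 20 cm, from -1 to 1; "ax", "ay", "az": the turn, a rotation vector about the world's x, y, z each as a share of 90 degrees, from -1 to 1. In form: [{"x": .., "y": .., "z": .., "ax": .., "ay": .., "az": ..}, ...]. A call has exactly 8 rows; each row shifts and turns the commanded pose from where the row before left it; what a row does not reach is not made up. A row lasts 1/10 s, in which the tool goes at most 50 mm and 8.59 degrees, less where a joint would pass 70% of its speed; a pose out of reach is approached as far as the arm can. A call with a number of a shift or a turn outside -1 to 1 is refused whole. A call with a gripper value outside its range is refused whole. OPENING is the opening, from -1 (shut) to 1 (fully open), set as the call begins (- or left out, the last holds). The fingers move at their own pace and stop on an object; the grip force is fixed at half the most. Time passes only in rows, so rows that do not move let the fingers close, or fill a call up. It gives the time, the measured TCP pose, the force, the opening and the grip force at its end, in the units of the state.
- arm.read_state(): the state, without advancing time (a new reading comes with each control period).
- arm.get_image(name): name is "side" or "top"; returns the picture (384x512x3 uint8, red, green, blue); there is no depth.
- arm.camera_params(name): a dict with "K" (3x3 intrinsics, pixels), "k1" (the pictures are not rectified: a ray, as slopes to the right and down, at radius r is drawn at 1 + k1 r^2 times it, then the intrinsics apply), "position" and "orientation" of the camera in the world. Camera axes: x right, y down, z forward; pixel columns grow to the right and rows downward; lengths in mm; the calibration is good to about 2 mm. A picture is of the moment at which its call begins. camera_params takes no time and is no camera call.
- arm.job_done(): hands the job in; it is judged then, once.
The state is a dict: "clock": time; "joints": joint angles; "joint_vel": joint speeds; "joint_efforts": joint torques, N m; "position": TCP position; "ee_rot": TCP orientation; "contact_force": force on the tool from outside, world axes, zero at the start; "wrist_torque": the same for the moment, N m; "gripper_width": finger opening in mm; "grasp_force": force on a finger pad.
Only numpy, scipy, OpenCV 4.12 (cv2) and the standard library are available. Lean on these libraries where they do the work, as an engineer would, in place of code of your own. Each camera call takes 0.05 s, during which the arm holds its last target. There are 200 camera calls.

## Working session

There is one attempt and no reset: what is moved stays moved. The work goes in short steps, Python scripts to look and compute and a shell command to move; the robot and the scene stay as the last step left them, time stands still between calls to the robot, and variables do not carry over. Pictures are saved under pics/ and viewed, at most 10 in all, crops included, and the job is handed in when it is done.

```bash
mkdir -p pics; python3 - <<'E'
from bench import arm
import cv2
for n in("top","side"):
    im=arm.get_image(n);cv2.imwrite(f"pics/{n}0.png",im[:,:,::-1])
    p=arm.camera_params(n);print(n,p)
print(arm.read_state())
E
```

```text
top {'K': array([[438.91976893,   0.        , 256.53123975],
       [  0.        , 438.91976893, 191.36741061],
       [  0.        ,   0.        ,   1.        ]]), 'k1': -0.1258067180645001, 'position': array([457.03574331, 345.13783853, 926.27995738]), 'orientation': array([ 0.71069073, -0.70252997,  0.0271146 , -0.02520178])}
side {'K': array([[445.85094787,   0.        , 253.83263553],
       [  0.        , 445.85094787, 194.52151655],
       [  0.        ,   0.        ,   1.        ]]), 'k1': -0.010059893506689028, 'position': array([ 427.28782583, -359.00146123,  693.18119159]), 'orientation': array([ 0.91283862, -0.05962527,  0.01627701, -0.4036156 ])}
{'clock': 0.1, 'joints': array([-1.04438150e+00,  3.85481023e-01,  6.76552446e-03, -4.29673689e-04,
       -1.19399995e+00, -2.58607378e-01]), 'joint_vel': array([ 0.00061375, -0.00170633,  0.00491428,  0.00393116,  0.00088156,
        0.00080826]), 'joint_efforts': array([-3.79689764e-04, -3.93319023e+01,  1.88929188e+01,  4.19795796e+00,
       -2.57525418e-03,  1.11123612e-05]), 'position': array([ 165.26860563, -602.2142397 ,  230.33212711]), 'ee_rot': array([-1.33425334e-01,  9.91058384e-01,  9.62970414e-04, -1.82537596e-04]), 'contact_force': array([0.375286  , 0.2329359 , 0.34863858]), 'wrist_torque': array([-0.01122864, -0.02562956,  0.06637311]), 'grasp_force': 0.0, 'gripper_width': 85.36982906152625}
```

View pics/top0.png

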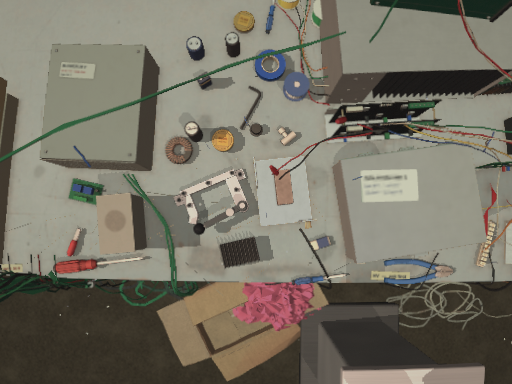

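View pics/side0.png

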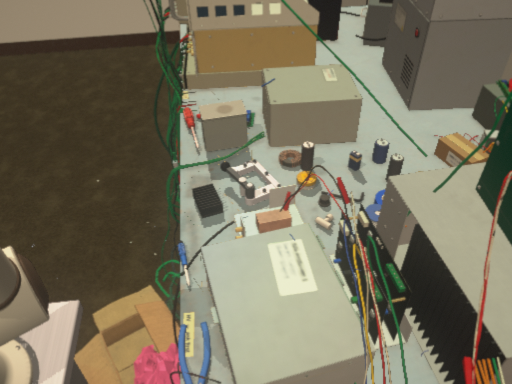

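The top view shows the nest near (213,195), the lever with its knob at (199,228), and the heat sink at (240,250). The side view shows the same group near (240,185). I'll zoom in on both.

```bash
cat > h.py <<'E'
import numpy as np,cv2
from bench import arm
from scipy.spatial.transform import Rotation as R
def ray(n,u,v):
    p=arm.camera_params(n);K=p['K']
    d=np.array([(u-K[0,2])/K[0,0],(v-K[1,2])/K[1,1]]);s=d.copy()
    for _ in range(10): s=d/(1+p['k1']*(s@s))
    return np.array(p['position']),R.from_quat(p['orientation']).apply([*s,1])
def plane(n,u,v,z):
    o,d=ray(n,u,v);return (o+d*(z-o[2])/d[2])[:2]
def pix(n,P):
    p=arm.camera_params(n);c=R.from_quat(p['orientation']).inv().apply(np.array(P,float)-p['position'])
    s=c[:2]/c[2];s=s*(1+p['k1']*(s@s));return s*p['K'][0,0]+p['K'][:2,2]
E
python3 - <<'E'
import cv2,numpy as np
a=cv2.imread('pics/top0.png')[155:280,165:315];b=cv2.imread('pics/side0.png')[140:240,175:310]
a=cv2.resize(a,None,fx=4,fy=4,interpolation=cv2.INTER_CUBIC);cv2.imwrite('pics/topc.png',a)
E
```

```text
(no output)
```

View pics/topc.png

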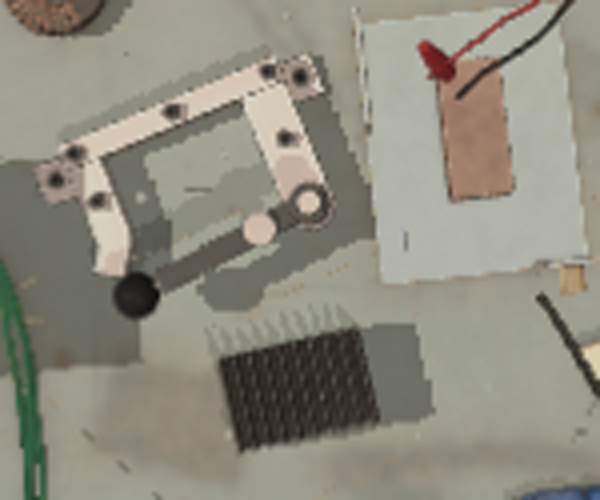

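The crop shows the pivot at (309,203), the knob at (137,294), the pin's bolt at (260,228), the stop's inner corners at about (101,160) and (247,98), and the heat sink's top corners at (218,360), (358,328), (380,420) and (240,452).

```bash
cat >> h.py <<'E'
def crop(u,v): return (u+.5)/4-.5+165,(v+.5)/4-.5+155
E
python3 - <<'E'
from h import *
f=lambda u,v,z:plane('top',*crop(u,v),z).round(1)
piv=f(309,203,52);kn=f(137,294,40);A=f(101,160,18);B=f(247,98,18)
print('piv',piv,'knob',kn,np.hypot(*(kn-piv)),'corners',A,B,np.hypot(*(A-B)))
yd=(A-B);psi=np.arctan2(yd[1],yd[0])-np.pi/2
H=[f(75,153,18),f(268,71,18)];d=H[0]-H[1];print('holes psi',np.arctan2(d[1],d[0])-np.pi/2)
print('psi',psi)
for ps in(psi,):
    c,s=np.cos(ps),np.sin(ps);M=np.array([[c,-s],[s,c]])
    print('origin by pivot',piv-M@[-40.6,-52],'by corners',(A+B)/2-M@[25,0])
    v=kn-piv;print('lever q',np.arctan2(v[1],v[0])-ps-1.047)
C=[f(*p,27) for p in((218,360),(358,328),(380,420),(240,452))];print('hs',C,np.mean(C,0))
l=(C[0]+C[1])/2-(C[2]+C[3])/2;w=(C[0]+C[3])/2-(C[1]+C[2])/2
print(np.hypot(*l),np.hypot(*w),np.arctan2(l[1],l[0]),np.arctan2(w[1],w[0])-np.pi/2)
print('side knob pix pred',pix('side',[*kn,40]),'piv',pix('side',[*piv,52]))
E
python3 - <<'E'
import cv2
b=cv2.imread('pics/side0.png')[140:240,175:310]
cv2.imwrite('pics/sidec.png',cv2.resize(b,None,fx=5,fy=5,interpolation=cv2.INTER_CUBIC))
E
```

```text
piv [493.5 372. ] knob [447.  458.6] 98.29450645890645 corners [516.  481.6] [549.2 406.1] 82.47720897314605
holes psi 0.4144061324514081
psi 0.41428491871325934
origin by pivot [509.73357551 435.94396786] by corners [509.71489    433.78661388]
lever q 0.6022814139319141
hs [array([413.8, 418.2]), array([431. , 346.9]), array([384.4, 335.2]), array([367.2, 406.3])] [399.1  376.65]
48.07078114613908 73.24807164697243 0.24800589908633522 0.23703181055131894
side knob pix pred [224.68542481 166.84616927] piv [248.49451423 185.25055505]
```

View pics/sidec.png

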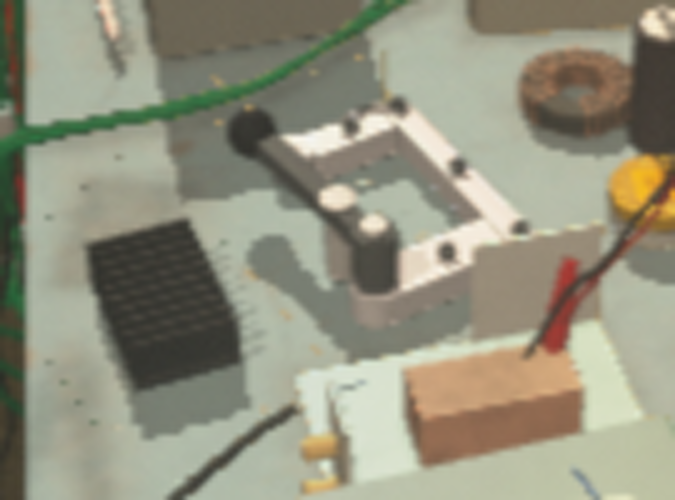

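```bash
python3 - <<'E'
from h import *
def tri(a,b):
    (o1,d1),(o2,d2)=ray('top',*a),ray('side',*b)
    t=np.linalg.lstsq(np.c_[d1,-d2],o2-o1,rcond=None)[0];p,q=o1+d1*t[0],o2+d2*t[1]
    return ((p+q)/2).round(),np.linalg.norm(p-q).round()
print('box label',tri((389,186),(294,268)))
print('plate top corner',tri(crop(358,12),(175+600/5,140+225/5)))
piv=np.array([493.5,372.5])
def P(th,r=65,side=-1,yaw=.267,gap=0):
    u=np.array([np.cos(th),np.sin(th)]);n=np.array([-u[1],u[0]])
    a=np.arctan2(n[1],n[0])-yaw;s=11*abs(np.cos(a))+14.5*abs(np.sin(a))
    return piv+r*u+side*(6+s+gap)*n
print('pre',P(2.063,gap=15).round())
last=None
for th in np.linspace(2.063,1.461+2.25,12):
    p=P(th);print(round(th-1.461,2),p.round(1),None if last is None else ((p-last)/200).round(3));last=p
E
```

```text
box label (array([535.,  92., 108.]), np.float64(8.0))
plate top corner (array([590., 349.,  61.]), np.float64(3.0))
pre [494. 446.]
0.6 [480.4 439.2] None
0.75 [471.8 437.5] [-0.043 -0.009]
0.9 [463.3 434.4] [-0.043 -0.015]
1.05 [454.9 429.9] [-0.042 -0.023]
1.2 [446.9 423.9] [-0.04 -0.03]
1.35 [439.8 416.4] [-0.036 -0.037]
1.5 [433.8 407.6] [-0.03  -0.044]
1.65 [429.2 397.5] [-0.023 -0.05 ]
1.8 [426.3 386.5] [-0.014 -0.055]
1.95 [425.4 375. ] [-0.005 -0.058]
2.1 [425.2 366.1] [-0.001 -0.044]
2.25 [426.3 356.9] [ 0.006 -0.046]
```

```bash
python3 -m handwheel '[{"z":0.25},{"x":0.25,"y":0.2,"z":0.1},{"x":0.2,"y":0.2},{"x":0.15,"y":0.2},{"x":0.15,"y":0.2},{"x":0.15,"y":0.2},{"y":0.25},{"y":0.25}]' -1
```

```text
invalid input at $[0]: expected keys x, y, z, ax, ay, az
```

```bash
python3 -m handwheel '[{"x":0.2,"y":0.1,"z":0.1,"ax":0,"ay":0,"az":0},{"x":0.2,"y":0.15,"z":0,"ax":0,"ay":0,"az":0},{"x":0.2,"y":0.15,"z":0,"ax":0,"ay":0,"az":0},{"x":0.2,"y":0.15,"z":0,"ax":0,"ay":0,"az":0},{"x":0.2,"y":0.15,"z":0,"ax":0,"ay":0,"az":0},{"x":0.1,"y":0.2,"z":0,"ax":0,"ay":0,"az":0},{"x":0,"y":0.2,"z":0,"ax":0,"ay":0,"az":0},{"x":0,"y":0.2,"z":0,"ax":0,"ay":0,"az":0}]' -1
```

```text
clock: 0.9
position: [385.7, -340.8, 250.4]
ee_rot: [-0.134, 0.991, 0.001, -0.001]
contact_force: [0.6, 0.4, 0.4]
gripper_width: 0.2
grasp_force: 0.0
```

```bash
Z='{"x":0,"y":0,"z":0,"ax":0,"ay":0,"az":0}'; python3 -m handwheel '[{"x":0,"y":0.23,"z":0,"ax":0,"ay":0,"az":0},{"x":0,"y":0.23,"z":0,"ax":0,"ay":0,"az":0},{"x":0,"y":0.23,"z":0,"ax":0,"ay":0,"az":0},{"x":0,"y":0.23,"z":0,"ax":0,"ay":0,"az":0},{"x":0,"y":0.23,"z":0,"ax":0,"ay":0,"az":0},{"x":0,"y":0.23,"z":0,"ax":0,"ay":0,"az":0},{"x":0,"y":0.23,"z":0,"ax":0,"ay":0,"az":0},{"x":0,"y":0.23,"z":0,"ax":0,"ay":0,"az":0}]' -1
```

```text
clock: 1.7
position: [384.7, 27.0, 251.4]
ee_rot: [-0.134, 0.991, 0.0, 0.0]
contact_force: [0.6, 0.1, 0.5]
gripper_width: 0.1
grasp_force: 0.0
```

```bash
python3 -m handwheel '[{"x":0.08,"y":0.22,"z":0,"ax":0,"ay":0,"az":0},{"x":0.08,"y":0.22,"z":0,"ax":0,"ay":0,"az":0},{"x":0.08,"y":0.22,"z":0,"ax":0,"ay":0,"az":0},{"x":0.08,"y":0.22,"z":0,"ax":0,"ay":0,"az":0},{"x":0.08,"y":0.22,"z":0,"ax":0,"ay":0,"az":0},{"x":0.07,"y":0.22,"z":0,"ax":0,"ay":0,"az":0},{"x":0.07,"y":0.22,"z":0,"ax":0,"ay":0,"az":0},{"x":0,"y":0.22,"z":0,"ax":0,"ay":0,"az":0}]' -1
```

```text
clock: 2.5
position: [494.2, 378.9, 250.2]
ee_rot: [-0.133, 0.991, -0.001, -0.0]
contact_force: [0.9, -0.1, 0.9]
gripper_width: 0.1
grasp_force: 0.0
```

```bash
python3 -m handwheel '[{"x":0.02,"y":0.18,"z":0,"ax":0,"ay":0,"az":0},{"x":0,"y":0.165,"z":0,"ax":0,"ay":0,"az":0},{"x":0,"y":0,"z":-0.2,"ax":0,"ay":0,"az":0},{"x":0,"y":0,"z":-0.22,"ax":0,"ay":0,"az":0},{"x":0,"y":0,"z":-0.22,"ax":0,"ay":0,"az":0},{"x":0,"y":0,"z":-0.2,"ax":0,"ay":0,"az":0},{"x":0,"y":0,"z":-0.16,"ax":0,"ay":0,"az":0},{"x":0,"y":0,"z":-0.08,"ax":0,"ay":0,"az":0}]' -1
python3 - <<'E'
from h import *
im=arm.get_image("top")[155:280,165:315];im=cv2.resize(im,None,fx=4,fy=4,interpolation=cv2.INTER_CUBIC)
im2=arm.get_image("side")[100:240,175:310];im2=cv2.resize(im2,None,fx=3,fy=3)
cv2.imwrite('pics/t1.png',im2[:,:,::-1])
E
```

```text
clock: 3.3
position: [495.7, 444.2, 30.8]
ee_rot: [-0.133, 0.991, -0.002, -0.003]
contact_force: [-0.1, 0.2, 0.6]
gripper_width: -0.0
grasp_force: 0.0
```

View pics/t1.png

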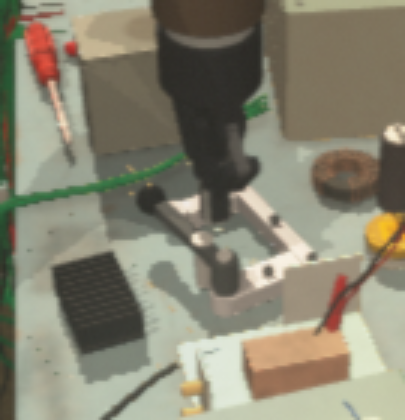

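The fingertips are at about (215,215) in this crop, behind the lever arm on the nest side and clear of the bars. Pushing the lever open.

```bash
python3 -m handwheel '[{"x":-0.04,"y":-0.015,"z":0.015,"ax":0,"ay":0,"az":0},{"x":-0.04,"y":-0.01,"z":0,"ax":0,"ay":0,"az":0},{"x":-0.043,"y":-0.009,"z":0,"ax":0,"ay":0,"az":0},{"x":-0.043,"y":-0.015,"z":0,"ax":0,"ay":0,"az":0},{"x":-0.042,"y":-0.023,"z":0,"ax":0,"ay":0,"az":0},{"x":-0.04,"y":-0.03,"z":0,"ax":0,"ay":0,"az":0},{"x":-0.036,"y":-0.037,"z":0,"ax":0,"ay":0,"az":0},{"x":-0.03,"y":-0.044,"z":0,"ax":0,"ay":0,"az":0}]' -1
```

```text
clock: 4.2
position: [434.7, 410.2, 39.3]
ee_rot: [-0.134, 0.991, 0.001, 0.001]
contact_force: [4.8, 3.4, 4.1]
gripper_width: 0.2
grasp_force: 3.1
```

```bash
python3 -m handwheel '[{"x":-0.023,"y":-0.05,"z":-0.01,"ax":0,"ay":0,"az":0},{"x":-0.014,"y":-0.055,"z":-0.01,"ax":0,"ay":0,"az":0},{"x":-0.005,"y":-0.058,"z":0,"ax":0,"ay":0,"az":0},{"x":-0.001,"y":-0.044,"z":0,"ax":0,"ay":0,"az":0},{"x":0.006,"y":-0.046,"z":0,"ax":0,"ay":0,"az":0},{"x":0,"y":0,"z":0,"ax":0,"ay":0,"az":0},{"x":0,"y":0.06,"z":0,"ax":0,"ay":0,"az":0},{"x":-0.05,"y":0.05,"z":0.1,"ax":0,"ay":0,"az":0}]' -1
```

```text
clock: 5.0
position: [415.5, 378.4, 53.5]
ee_rot: [-0.132, 0.991, -0.002, -0.003]
contact_force: [-0.2, -0.9, -0.5]
gripper_width: 0.3
grasp_force: 0.0
```

```bash
python3 -m handwheel '[{"x":-0.15,"y":0,"z":0.2,"ax":0,"ay":0,"az":0},{"x":-0.15,"y":0,"z":0.1,"ax":0,"ay":0,"az":0},{"x":-0.15,"y":0,"z":0,"ax":0,"ay":0,"az":0},{"x":-0.05,"y":0,"z":0,"ax":0,"ay":0,"az":0},{"x":0,"y":0,"z":0,"ax":0,"ay":0,"az":0},{"x":0,"y":0,"z":0,"ax":0,"ay":0,"az":0},{"x":0,"y":0,"z":0,"ax":0,"ay":0,"az":0},{"x":0,"y":0,"z":0,"ax":0,"ay":0,"az":0}]' -0.1
python3 - <<'E'
from h import *
im=arm.get_image("top")[155:280,165:315];im=cv2.resize(im,None,fx=4,fy=4,interpolation=cv2.INTER_CUBIC)
cv2.imwrite('pics/t2.png',im[:,:,::-1])
E
```

```text
clock: 5.8
position: [317.8, 380.8, 113.7]
ee_rot: [-0.133, 0.991, -0.001, -0.0]
contact_force: [-0.0, 0.3, 0.2]
gripper_width: 38.3
grasp_force: 0.0
```

View pics/t2.png

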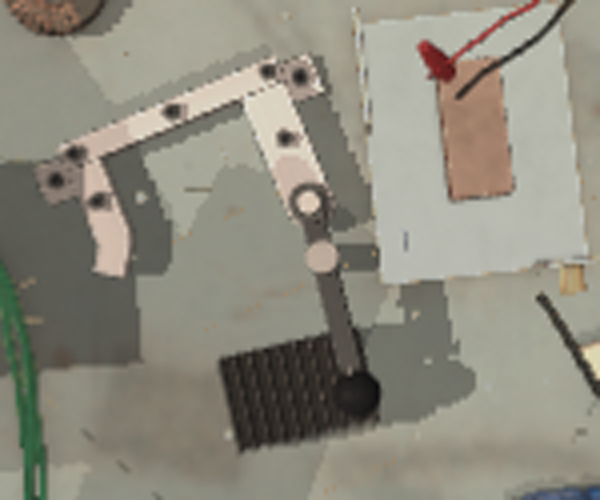

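The lever is now near q≈1.9, with its knob at (357,396), still over the heat sink's right corner. It needs a little more opening.

```bash
python3 - <<'E'
from h import *
f=lambda u,v,z:plane('top',*crop(u,v),z)
k=f(357,396,40);v=k-[493.5,372.5];a=np.arctan2(v[1],v[0])%(2*np.pi);print(k,np.hypot(*v),a,a-1.461)
for q in(2.0,2.3):
    th=q+1.461;print(q,np.array([493.5,372.5])+65*np.array([np.cos(th),np.sin(th)]))
print(arm.read_state()['position'])
E
```

```text
[397.29991901 347.01651304] 99.51815759307505 3.4005457740408898 1.9395457740408897
2.0 [431.78759078 352.08974405]
2.3 [440.57552669 334.76407382]
[317.74686688 380.79464392 113.73085821]
```

```bash
python3 -m handwheel '[{"x":0.2,"y":0.05,"z":0,"ax":0,"ay":0,"az":0},{"x":0.2,"y":0,"z":0,"ax":0,"ay":0,"az":0},{"x":0.14,"y":0,"z":0,"ax":0,"ay":0,"az":0},{"x":0,"y":0,"z":-0.1,"ax":0,"ay":0,"az":0},{"x":0,"y":0,"z":-0.15,"ax":0,"ay":0,"az":0},{"x":0,"y":0,"z":-0.1,"ax":0,"ay":0,"az":0},{"x":0,"y":0,"z":-0.04,"ax":0,"ay":0,"az":0},{"x":0,"y":0,"z":0,"ax":0,"ay":0,"az":0}]' -1
```

```text
clock: 6.65
position: [425.2, 390.3, 35.0]
ee_rot: [-0.133, 0.991, -0.001, -0.001]
contact_force: [0.5, -0.5, 0.2]
gripper_width: -0.2
grasp_force: 0.0
```

```bash
python3 -m handwheel '[{"x":0,"y":-0.05,"z":0,"ax":0,"ay":0,"az":0},{"x":0,"y":-0.05,"z":0,"ax":0,"ay":0,"az":0},{"x":0,"y":-0.04,"z":0,"ax":0,"ay":0,"az":0},{"x":0,"y":-0.03,"z":0,"ax":0,"ay":0,"az":0},{"x":0,"y":-0.02,"z":0,"ax":0,"ay":0,"az":0},{"x":0,"y":0,"z":0,"ax":0,"ay":0,"az":0},{"x":0,"y":0,"z":0,"ax":0,"ay":0,"az":0},{"x":0,"y":0,"z":0,"ax":0,"ay":0,"az":0}]' -1
```

```text
clock: 7.45
position: [425.1, 353.2, 36.6]
ee_rot: [-0.134, 0.991, -0.0, -0.0]
contact_force: [-1.9, 2.9, 4.5]
gripper_width: -0.2
grasp_force: 2.3
```

```bash
python3 -m handwheel '[{"x":0,"y":-0.03,"z":-0.01,"ax":0,"ay":0,"az":0},{"x":0,"y":-0.01,"z":0,"ax":0,"ay":0,"az":0},{"x":0,"y":0,"z":0,"ax":0,"ay":0,"az":0},{"x":0,"y":0,"z":0,"ax":0,"ay":0,"az":0},{"x":0,"y":0,"z":0,"ax":0,"ay":0,"az":0},{"x":0,"y":0.04,"z":0,"ax":0,"ay":0,"az":0},{"x":0,"y":0.1,"z":0,"ax":0,"ay":0,"az":0},{"x":0,"y":0.05,"z":0.1,"ax":0,"ay":0,"az":0}]' -1; python3 -m handwheel '[{"x":-0.15,"y":0,"z":0.2,"ax":0,"ay":0,"az":0},{"x":-0.15,"y":0,"z":0.1,"ax":0,"ay":0,"az":0},{"x":-0.15,"y":0,"z":0,"ax":0,"ay":0,"az":0},{"x":-0.1,"y":0,"z":0,"ax":0,"ay":0,"az":0},{"x":0,"y":0,"z":0,"ax":0,"ay":0,"az":0},{"x":0,"y":0,"z":0,"ax":0,"ay":0,"az":0},{"x":0,"y":0,"z":0,"ax":0,"ay":0,"az":0},{"x":0,"y":0,"z":0,"ax":0,"ay":0,"az":0}]' -0.1
python3 - <<'E'
from h import *
im=arm.get_image("top")[155:280,165:315];im=cv2.resize(im,None,fx=4,fy=4,interpolation=cv2.INTER_CUBIC)
cv2.imwrite('pics/t3.png',im[:,:,::-1])
E
```

```text
clock: 8.25
position: [423.0, 380.5, 50.8]
ee_rot: [-0.133, 0.991, -0.004, -0.004]
contact_force: [0.3, -0.4, -0.0]
gripper_width: -0.1
grasp_force: 0.0
clock: 9.05
position: [315.8, 382.7, 113.8]
ee_rot: [-0.133, 0.991, -0.001, -0.0]
contact_force: [0.1, 0.4, 0.1]
gripper_width: 38.4
grasp_force: 0.0
```

View pics/t3.png

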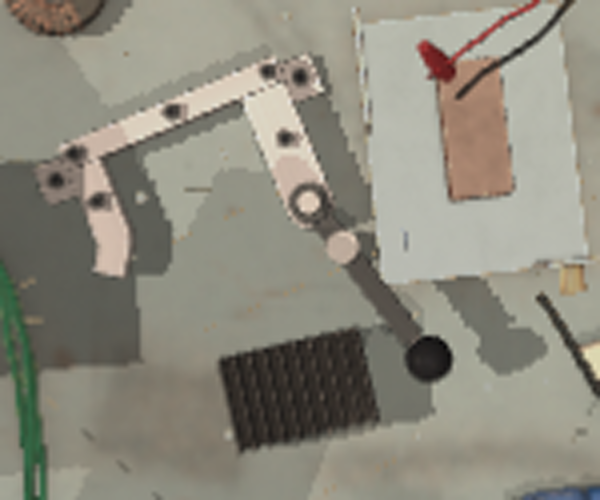

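The lever is now wide open: the knob is at (428,358), clear of the heat sink, which has not moved. Next is a two-finger push on a curved path.

```bash
cat > plan.py <<'E'
from h import *
O=np.array([509.7,435.0]);PS=.414
def w(x,y): return O+np.array([x*np.cos(PS)-y*np.sin(PS),x*np.sin(PS)+y*np.cos(PS)])
def tool(x,y,a,back=36):
    h=a+PS;return w(x,y)-back*np.array([np.cos(h),np.sin(h)])
def n(p):
    d=np.array(p)-O;c,s=np.cos(PS),np.sin(PS);return d@[c,s],d@[-s,c]
def show(pts,back=36,cur=None):
    for i,p in enumerate(pts):
        t=tool(*p,back)
        if cur is not None: print(np.round(p,2),t.round(1),'d',((t-cur[0])/200).round(3),'az',round((p[2]+PS-cur[1])/1.5708,3))
        cur=(t,p[2]+PS)
E
python3 - <<'E'
from plan import *
s=arm.read_state();p=s['position'];q=s['ee_rot'];y=R.from_quat(q).apply([0,1,0]);yaw=np.arctan2(y[1],y[0])-np.pi/2
print(p,yaw)
x0,y0=n((399.1,376.7));a0=.243-PS;print(x0,y0,a0)
cur=(p[:2],yaw)
print('behind');show([(x0-14*np.cos(a0),y0-14*np.sin(a0),a0)],36,cur)
c2=(tool(x0-14*np.cos(a0),y0-14*np.sin(a0),a0),a0+PS)
key=np.array([(x0,y0,a0),(-115,y0-.5,-.03),(-105,y0+.5,.1),(-90,-4.5,.1),(-75,-.5,.1),(-67,0,.05),(-58,0,0)])
L=np.arange(len(key));tt=np.linspace(0,6,13)
pts=np.c_[[np.interp(tt,L,key[:,i]) for i in range(3)]].T
show(pts,36,c2)
E
```

```text
[315.78974202 382.79274363 113.86325176] 0.26655250070295144
-124.70901715555004 -8.883188622151403 -0.17099999999999999
behind
[-138.5    -6.5    -0.17] [350.6 364.7] d [ 0.174 -0.091] az -0.015
[-124.71   -8.88   -0.17] [364.2 368. ] d [0.068 0.017] az 0.0
[-1.1985e+02 -9.1300e+00 -1.0000e-01] [369.4 367.3] d [ 0.026 -0.004] az 0.045
[-1.15e+02 -9.38e+00 -3.00e-02] [374.8 366.7] d [ 0.027 -0.003] az 0.045
[-1.10e+02 -8.88e+00  4.00e-02] [380.1 367. ] d [0.027 0.002] az 0.041
[-1.05e+02 -8.38e+00  1.00e-01] [385.6 367.4] d [0.027 0.002] az 0.041
[-97.5   -6.44   0.1 ] [391.7 372.2] d [0.03  0.024] az 0.0
[-90.   -4.5   0.1] [397.8 377. ] d [0.03  0.024] az 0.0
[-82.5  -2.5   0.1] [403.8 381.8] d [0.03  0.024] az 0.0
[-75.   -0.5   0.1] [409.9 386.7] d [0.03  0.024] az 0.0
[-71.    -0.25   0.08] [413.  389.3] d [0.016 0.013] az -0.016
[-6.7e+01  0.0e+00  5.0e-02] [416.2 391.9] d [0.016 0.013] az -0.016
[-6.25e+01  0.00e+00  2.00e-02] [419.9 394.6] d [0.019 0.013] az -0.016
[-58.   0.   0.] [423.6 397.2] d [0.019 0.013] az -0.016
```

```bash
python3 -m handwheel '[{"x":0.145,"y":-0.09,"z":0,"ax":0,"ay":0,"az":-0.015},{"x":0,"y":0,"z":-0.15,"ax":0,"ay":0,"az":0},{"x":0,"y":0,"z":-0.18,"ax":0,"ay":0,"az":0},{"x":0,"y":0,"z":-0.14,"ax":0,"ay":0,"az":0},{"x":0,"y":0,"z":-0.06,"ax":0,"ay":0,"az":0},{"x":0,"y":0,"z":-0.02,"ax":0,"ay":0,"az":0},{"x":0,"y":0,"z":0,"ax":0,"ay":0,"az":0},{"x":0,"y":0,"z":0,"ax":0,"ay":0,"az":0}]' -0.4
```

```text
clock: 9.9
position: [344.7, 366.1, 5.5]
ee_rot: [-0.122, 0.993, 0.001, 0.001]
contact_force: [0.2, -0.1, -0.1]
gripper_width: 26.0
grasp_force: 0.0
```

```bash
python3 -m handwheel '[{"x":0.045,"y":0.008,"z":0,"ax":0,"ay":0,"az":0},{"x":0.045,"y":0.008,"z":0,"ax":0,"ay":0,"az":0},{"x":0.026,"y":-0.004,"z":0,"ax":0,"ay":0,"az":0.045},{"x":0.027,"y":-0.003,"z":0,"ax":0,"ay":0,"az":0.045},{"x":0.027,"y":0.002,"z":0,"ax":0,"ay":0,"az":0.041},{"x":0.027,"y":0.002,"z":0,"ax":0,"ay":0,"az":0.041},{"x":0,"y":0,"z":0,"ax":0,"ay":0,"az":0},{"x":0,"y":0,"z":0,"ax":0,"ay":0,"az":0}]' -0.4
cat > look.py <<'E'
from plan import *
import sys
im=arm.get_image("top")[155:280,165:315]
big=cv2.resize(im,None,fx=4,fy=4,interpolation=cv2.INTER_CUBIC);cv2.imwrite(sys.argv[1],big[:,:,::-1])
s=arm.read_state();y=R.from_quat(s['ee_rot']).apply([0,1,0]);print(s['position'],'yaw',np.arctan2(y[1],y[0])-np.pi/2,'nest',n(s['position'][:2]))
E
python3 look.py pics/t4.png
```

```text
clock: 10.7
position: [384.2, 368.0, 4.6]
ee_rot: [-0.253, 0.967, 0.0, 0.0]
contact_force: [0.4, 0.7, 0.3]
gripper_width: 25.9
grasp_force: 0.0
[383.96415918 367.89948252   4.54508533] yaw 0.512958297401982 nest (np.float64(-142.10639256498942), np.float64(-10.851465550369701))
```

View pics/t4.png

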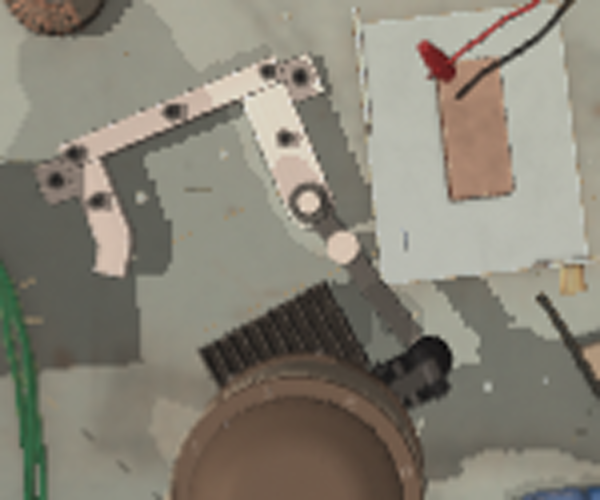

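The heat sink has turned; its front top corners are at (200,350) and (326,285), and the hand hides its rear. From here I'll measure numerically.

```bash
cat > pose.py <<'E'
from plan import *
def hs(c1,c2):
    A=plane('top',*crop(*c1),27);B=plane('top',*crop(*c2),27);d=A-B
    a=np.arctan2(d[1],d[0])-np.pi/2;m=(A+B)/2-25*np.array([np.cos(a),np.sin(a)])
    return np.hypot(*d),a-PS,n(m)
E
python3 - <<'E'
from pose import *
print(hs((218,360),(358,328)))
print(hs((200,350),(326,285)))
# refine: front edge line fit by dark mask
im=cv2.imread('pics/t4.png');g=im.max(2)
pts=[]
for u in range(212,322,3):
    col=g[270:380,u].astype(int);k=np.where(col<85)[0]
    if len(k): pts.append((u,270+k[0]))
print(pts)
E
```

```text
(np.float64(73.29620296025871), np.float64(-0.17723977541838348), (np.float64(-125.60630250204719), np.float64(-8.48889454314158)))
(np.float64(72.38297262883981), np.float64(0.07428712753245764), (np.float64(-108.50451098085387), np.float64(-8.268602946087258)))
[(212, np.int64(344)), (215, np.int64(341)), (218, np.int64(340)), (221, np.int64(340)), (224, np.int64(339)), (227, np.int64(334)), (230, np.int64(334)), (233, np.int64(331)), (236, np.int64(330)), (239, np.int64(329)), (242, np.int64(326)), (245, np.int64(325)), (248, np.int64(325)), (251, np.int64(322)), (254, np.int64(321)), (257, np.int64(319)), (260, np.int64(318)), (263, np.int64(317)), (266, np.int64(315)), (269, np.int64(310)), (272, np.int64(310)), (275, np.int64(310)), (278, np.int64(307)), (281, np.int64(305)), (284, np.int64(304)), (287, np.int64(302)), (290, np.int64(301)), (293, np.int64(301)), (296, np.int64(297)), (299, np.int64(295)), (302, np.int64(295)), (305, np.int64(293)), (308, np.int64(289)), (311, np.int64(288)), (314, np.int64(287)), (317, np.int64(285)), (320, np.int64(285))]
```

```bash
python3 -m handwheel '[{"x":0.03,"y":0.024,"z":0,"ax":0,"ay":0,"az":0},{"x":0.03,"y":0.024,"z":0,"ax":0,"ay":0,"az":0},{"x":0.03,"y":0.024,"z":0,"ax":0,"ay":0,"az":0},{"x":0.03,"y":0.024,"z":0,"ax":0,"ay":0,"az":0},{"x":0.016,"y":0.013,"z":0,"ax":0,"ay":0,"az":-0.016},{"x":0.016,"y":0.013,"z":0,"ax":0,"ay":0,"az":-0.016},{"x":0,"y":0,"z":0,"ax":0,"ay":0,"az":0},{"x":0,"y":0,"z":0,"ax":0,"ay":0,"az":0}]' -0.4
python3 look.py pics/t5.png
```

```text
clock: 11.55
position: [414.1, 392.2, 4.3]
ee_rot: [-0.23, 0.973, 0.0, 0.0]
contact_force: [0.2, 0.4, -0.0]
gripper_width: 25.7
grasp_force: 0.0
[413.96977678 392.07824284   4.29272106] yaw 0.46418302604566186 nest (np.float64(-104.90917652293885), np.float64(-0.7858479921932408))
```

View pics/t5.png

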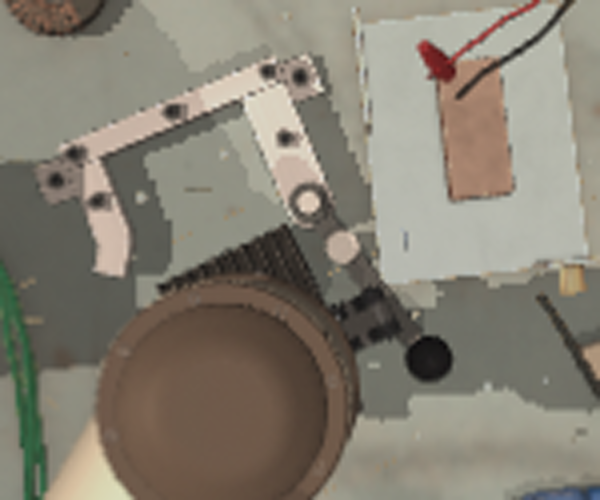

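The front corners are now at (158,288) and (287,226), just before the mouth.

```bash
python3 - <<'E'
from pose import *
print(hs((158,288),(287,226)))
for c in((101,160),(131,238),(247,98),(287,190),(126,276)): print(c,n(plane('top',*crop(*c),18)))
E
```

```text
(np.float64(73.24425172421094), np.float64(0.04652386129576119), (np.float64(-71.98641047205734), np.float64(-0.47878640164313224)))
(101, 160) (np.float64(24.478286394559017), np.float64(40.096109775385735))
(131, 238) (np.float64(-19.044824320858588), np.float64(41.21117783257814))
(247, 98) (np.float64(24.525459474076342), np.float64(-42.356592565667604))
(287, 190) (np.float64(-27.74633439209004), np.float64(-42.89857591448635))
(126, 276) (np.float64(-36.17325111988496), np.float64(51.16084401495117))
```

```bash
python3 -m handwheel '[{"x":0.037,"y":0.016,"z":0,"ax":0,"ay":0,"az":-0.01},{"x":0.037,"y":0.016,"z":0,"ax":0,"ay":0,"az":-0.01},{"x":0.037,"y":0.016,"z":0,"ax":0,"ay":0,"az":-0.01},{"x":0.037,"y":0.016,"z":0,"ax":0,"ay":0,"az":0},{"x":0.018,"y":0.008,"z":0,"ax":0,"ay":0,"az":0},{"x":0,"y":0,"z":0,"ax":0,"ay":0,"az":0},{"x":0,"y":0,"z":0,"ax":0,"ay":0,"az":0},{"x":0,"y":0,"z":0,"ax":0,"ay":0,"az":0}]' -0.4
python3 look.py pics/t6.png
```

```text
clock: 12.4
position: [447.1, 406.4, 4.3]
ee_rot: [-0.207, 0.978, 0.0, -0.0]
contact_force: [0.6, 1.0, -0.2]
gripper_width: 25.6
grasp_force: 0.0
[447.02730079 406.45166287   4.34197405] yaw 0.4171808769558827 nest (np.float64(-68.86232147635062), np.float64(-0.924910767840216))
```

```bash
python3 -m handwheel '[{"x":0.023,"y":0.01,"z":0,"ax":0,"ay":0,"az":0},{"x":0.023,"y":0.01,"z":0,"ax":0,"ay":0,"az":0},{"x":0.023,"y":0.01,"z":0,"ax":0,"ay":0,"az":0},{"x":0.023,"y":0.01,"z":0,"ax":0,"ay":0,"az":0},{"x":0.023,"y":0.01,"z":0,"ax":0,"ay":0,"az":0},{"x":0.014,"y":0.006,"z":0,"ax":0,"ay":0,"az":0},{"x":0,"y":0,"z":0,"ax":0,"ay":0,"az":0},{"x":0,"y":0,"z":0,"ax":0,"ay":0,"az":0}]' -0.4
python3 look.py pics/t7.png
```

```text
clock: 13.25
position: [473.5, 418.2, 4.5]
ee_rot: [-0.207, 0.978, 0.0, 0.001]
contact_force: [0.8, 1.6, 0.5]
gripper_width: 25.5
grasp_force: 0.4
[473.41431195 418.14762849   4.5374663 ] yaw 0.41742537883501507 nest (np.float64(-39.99951997243308), np.float64(-0.8318560972527986))
```

```bash
python3 -m handwheel '[{"x":0.014,"y":0.006,"z":0,"ax":0,"ay":0,"az":0},{"x":0.014,"y":0.006,"z":0,"ax":0,"ay":0,"az":0},{"x":0.009,"y":0.004,"z":0,"ax":0,"ay":0,"az":0},{"x":0,"y":0,"z":0,"ax":0,"ay":0,"az":0},{"x":0,"y":0,"z":0,"ax":0,"ay":0,"az":0},{"x":0,"y":0,"z":0,"ax":0,"ay":0,"az":0},{"x":0,"y":0,"z":0,"ax":0,"ay":0,"az":0},{"x":0,"y":0,"z":0,"ax":0,"ay":0,"az":0}]' -0.4
python3 look.py pics/t8.png
```

```text
clock: 14.1
position: [479.7, 420.5, 4.3]
ee_rot: [-0.207, 0.978, -0.0, -0.001]
contact_force: [-4.5, -0.1, 4.2]
gripper_width: 25.7
grasp_force: 3.0
[479.66709148 420.50821356   4.26886686] yaw 0.4167701444625922 nest (np.float64(-33.32537774221543), np.float64(-1.1860299539756356))
```

```bash
python3 -m handwheel '[{"x":0.012,"y":0.005,"z":0,"ax":0,"ay":0,"az":0},{"x":0.01,"y":0.004,"z":0,"ax":0,"ay":0,"az":0},{"x":0,"y":0,"z":0,"ax":0,"ay":0,"az":0},{"x":0,"y":0,"z":0,"ax":0,"ay":0,"az":0},{"x":0,"y":0,"z":0,"ax":0,"ay":0,"az":0},{"x":0,"y":0,"z":0,"ax":0,"ay":0,"az":0},{"x":0,"y":0,"z":0,"ax":0,"ay":0,"az":0},{"x":0,"y":0,"z":0,"ax":0,"ay":0,"az":0}]' -0.4
python3 look.py pics/t9.png
```

```text
clock: 14.95
position: [479.9, 420.3, 4.1]
ee_rot: [-0.207, 0.978, -0.002, -0.005]
contact_force: [-17.9, -1.6, 11.9]
gripper_width: 25.7
grasp_force: 9.1
[479.85447076 420.3145649    4.10708209] yaw 0.41628623985291124 nest (np.float64(-33.23172837165468), np.float64(-1.438696918115572))
```

```bash
python3 -m handwheel '[{"x":-0.05,"y":-0.022,"z":0,"ax":0,"ay":0,"az":0},{"x":-0.09,"y":-0.04,"z":0,"ax":0,"ay":0,"az":0},{"x":0,"y":0,"z":0.2,"ax":0,"ay":0,"az":0},{"x":0,"y":0,"z":0.25,"ax":0,"ay":0,"az":0},{"x":0,"y":0,"z":0.1,"ax":0,"ay":0,"az":0},{"x":-0.15,"y":-0.15,"z":0,"ax":0,"ay":0,"az":0},{"x":-0.1,"y":-0.2,"z":0,"ax":0,"ay":0,"az":0},{"x":0,"y":-0.2,"z":0,"ax":0,"ay":0,"az":0}]' -0.4
python3 look.py pics/t10.png
python3 - <<'E'
from pose import *
piv=np.array([493.5,372.5])
def P(th,r=65,gap=0,yaw=.416):
    u=np.array([np.cos(th),np.sin(th)]);m=np.array([-u[1],u[0]])
    a=np.arctan2(m[1],m[0])-yaw;s=8.3*abs(np.cos(a))+12*abs(np.sin(a))
    return piv+r*u+(6+s+gap)*m
print('pre',P(3.76,gap=18).round(1))
last=P(3.76,gap=18)
for q in np.r_[np.linspace(2.3,.21,17)]:
    p=P(q+1.461);print(round(q,2),p.round(1),((p-last)/200).round(3));last=p
im=cv2.imread('pics/t10.png');g=im.max(2)
# far-side dark/bright edge of the heat sink vs predicted home corners
for c in((25,37.5),(25,-37.5),(-25,37.5),(-25,-37.5)):
    q=pix('top',[*w(*c),27]);print(c,((q-[165,155]+.5)*4-.5).round(1))
E
```

```text
clock: 15.8
position: [405.2, 299.0, 114.3]
ee_rot: [-0.208, 0.978, 0.0, 0.0]
contact_force: [0.9, -0.1, 0.7]
gripper_width: 25.8
grasp_force: 0.0
[403.96249984 293.11053966 113.78456038] yaw 0.4148743995248523 nest (np.float64(-153.8832236854213), np.float64(-87.3669924180665))
pre [462.2 304.3]
2.3 [451.9 318.9] [-0.052  0.073]
2.17 [444.8 325.6] [-0.035  0.033]
2.04 [439.1 332.4] [-0.029  0.034]
1.91 [434.5 339. ] [-0.023  0.033]
1.78 [430.7 346.3] [-0.019  0.037]
1.65 [427.8 354.3] [-0.014  0.04 ]
1.52 [426.  362.8] [-0.009  0.043]
1.39 [425.3 371.8] [-0.003  0.045]
1.25 [426. 381.] [0.003 0.046]
1.12 [427.9 390.2] [0.01  0.046]
0.99 [431.3 399.2] [0.017 0.045]
0.86 [436.  407.7] [0.024 0.043]
0.73 [442.1 415.6] [0.03  0.039]
0.6 [449.4 422.6] [0.036 0.035]
0.47 [456.5 428. ] [0.036 0.027]
0.34 [462.7 432. ] [0.031 0.02 ]
0.21 [469.5 435.4] [0.034 0.017]
(25, 37.5) [102.7 155.9]
(25, -37.5) [236.8  99.1]
(-25, 37.5) [139.8 245.5]
(-25, -37.5) [274.5 188.3]
```

View pics/t10.png

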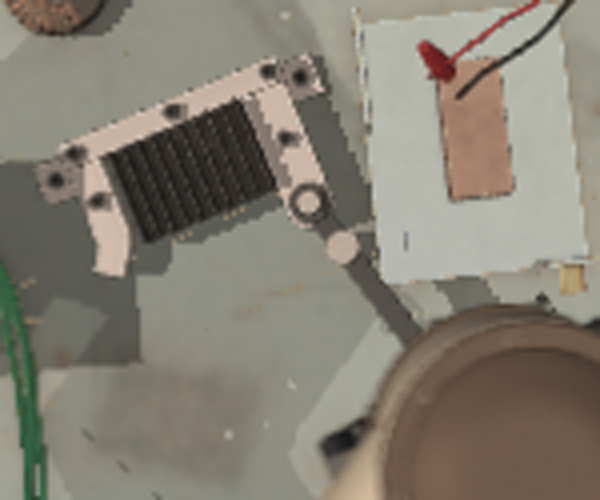

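The heat sink sits home in the nest: its corners at about (104,153), (238,98), (146,243) and (277,188) match the prediction. Next, the outer side of the lever.

```bash
python3 -m handwheel '[{"x":0.2,"y":0.05,"z":0,"ax":0,"ay":0,"az":0},{"x":0.02,"y":0,"z":0,"ax":0,"ay":0,"az":0},{"x":0,"y":0,"z":-0.12,"ax":0,"ay":0,"az":0},{"x":0,"y":0,"z":-0.12,"ax":0,"ay":0,"az":0},{"x":0,"y":0,"z":-0.08,"ax":0,"ay":0,"az":0},{"x":0,"y":0,"z":-0.06,"ax":0,"ay":0,"az":0},{"x":0,"y":0,"z":0,"ax":0,"ay":0,"az":0},{"x":0,"y":0,"z":0,"ax":0,"ay":0,"az":0}]' -1
```

```text
clock: 16.65
position: [451.2, 310.7, 38.6]
ee_rot: [-0.207, 0.978, 0.0, 0.0]
contact_force: [0.4, 0.7, -0.4]
gripper_width: -0.1
grasp_force: 0.0
```

```bash
python3 -m handwheel '[{"x":0,"y":0.04,"z":-0.01,"ax":0,"ay":0,"az":0},{"x":-0.03,"y":0.035,"z":0,"ax":0,"ay":0,"az":0},{"x":-0.029,"y":0.034,"z":0,"ax":0,"ay":0,"az":0},{"x":-0.023,"y":0.033,"z":0,"ax":0,"ay":0,"az":0},{"x":-0.019,"y":0.037,"z":0,"ax":0,"ay":0,"az":0},{"x":-0.014,"y":0.04,"z":0,"ax":0,"ay":0,"az":0},{"x":-0.009,"y":0.043,"z":0,"ax":0,"ay":0,"az":0},{"x":-0.003,"y":0.045,"z":0,"ax":0,"ay":0,"az":0}]' -1
```

```text
clock: 17.45
position: [424.7, 371.8, 36.2]
ee_rot: [-0.207, 0.978, -0.001, -0.001]
contact_force: [2.0, -4.9, 0.9]
gripper_width: 0.0
grasp_force: 2.0
```

```bash
python3 -m handwheel '[{"x":0.003,"y":0.046,"z":0,"ax":0,"ay":0,"az":0},{"x":0.01,"y":0.046,"z":0,"ax":0,"ay":0,"az":0},{"x":0.017,"y":0.045,"z":0,"ax":0,"ay":0,"az":0},{"x":0.024,"y":0.043,"z":0,"ax":0,"ay":0,"az":0},{"x":0.03,"y":0.039,"z":0,"ax":0,"ay":0,"az":0},{"x":0.036,"y":0.035,"z":0,"ax":0,"ay":0,"az":0},{"x":0,"y":0,"z":0,"ax":0,"ay":0,"az":0},{"x":0,"y":0,"z":0,"ax":0,"ay":0,"az":0}]' -1
```

```text
clock: 18.25
position: [450.4, 424.3, 36.7]
ee_rot: [-0.207, 0.978, 0.002, 0.001]
contact_force: [-0.8, -1.5, 0.6]
gripper_width: 0.1
grasp_force: 0.1
```

```bash
python3 -m handwheel '[{"x":0.036,"y":0.025,"z":0,"ax":0,"ay":0,"az":0},{"x":0.031,"y":0.015,"z":0,"ax":0,"ay":0,"az":0},{"x":0.03,"y":0.01,"z":0,"ax":0,"ay":0,"az":0},{"x":0,"y":0,"z":0,"ax":0,"ay":0,"az":0},{"x":0,"y":0,"z":0,"ax":0,"ay":0,"az":0},{"x":0,"y":0,"z":0,"ax":0,"ay":0,"az":0},{"x":0,"y":0,"z":0,"ax":0,"ay":0,"az":0},{"x":0,"y":0,"z":0,"ax":0,"ay":0,"az":0}]' -1
```

```text
clock: 19.05
position: [469.3, 433.3, 36.7]
ee_rot: [-0.207, 0.978, 0.001, 0.001]
contact_force: [0.2, -0.1, -0.5]
gripper_width: -0.3
grasp_force: 0.0
```

```bash
python3 -m handwheel '[{"x":0.01,"y":0.001,"z":0,"ax":0,"ay":0,"az":0},{"x":0.01,"y":0.001,"z":0,"ax":0,"ay":0,"az":0},{"x":0.01,"y":0.001,"z":0,"ax":0,"ay":0,"az":0},{"x":0,"y":0,"z":0,"ax":0,"ay":0,"az":0},{"x":0,"y":0,"z":0,"ax":0,"ay":0,"az":0},{"x":0,"y":0,"z":0,"ax":0,"ay":0,"az":0},{"x":0,"y":0,"z":0,"ax":0,"ay":0,"az":0},{"x":0,"y":0,"z":0,"ax":0,"ay":0,"az":0}]' -1; python3 look.py pics/t11.png; python3 - <<'E'
import cv2,numpy as np
g=cv2.imread('pics/t11.png').max(2)
print(cv2.resize(g[180:320:8,60:180:8],None,fx=1,fy=1))
E
```

```text
clock: 19.85
position: [473.1, 433.6, 36.5]
ee_rot: [-0.207, 0.978, 0.0, -0.001]
contact_force: [-8.3, 1.7, 2.2]
gripper_width: -0.0
grasp_force: 3.9
[473.07067178 433.56683415  36.49383167] yaw 0.417332878850986 nest (np.float64(-34.11137411745452), np.float64(13.42295818278774))
[[106 106 106 106 106 106 107 104  99  96  87  82  79  79  74]
 [106 106 106 106 107 107 107 106 103  98  92  85  80  78  77]
 [106 107 106 106 106 107 107 106 106 102  96  88  81  79  77]
 [106 106 106 107 107 107 107 106 106 104  99  91  83  79  78]
 [106 105 106 107 106 107 107 107 106 105 100  92  84  80  78]
 [106 107 107 107 107 107 107 106 106 106 102  94  85  80  79]
 [106 107 106 107 107 106 106 106 106 105 102  94  86  81  79]
 [107 107 107 106 106 106 106 106 106 105 100  93  85  81  80]
 [106 106 106 107 107 106 106 106 106 104  99  91  85  83  80]
 [106 106 106 107 106 106 106 107 105 103  98  90  85  83  80]
 [106 107 106 106 106 106 106 106 105 101  95  89  85  84  81]
 [107 107 107 106 107 107 107 105 104  98  93  87  86  83  76]
 [108 107 107 108 106 106 106 103 101  96  89  88  86  83  74]
 [107 106 107 107 105 105 103 100  96  92  89  89  84  80  62]
 [104 104 103 103 102 101  98  95  94  91  90  87  82  72 107]
 [103 102 101  99  99  96  95  94  92  91  87  83  77 105 107]
 [102 101 100  98  97  96  95  93  92  86  84  76 102 107 108]
 [101  99  98  97  96  95  93  89  88  78  89 106 107 108  88]]
```

```bash
python3 -m handwheel '[{"x":0.008,"y":0,"z":0,"ax":0,"ay":0,"az":0},{"x":0.008,"y":0,"z":0,"ax":0,"ay":0,"az":0},{"x":0,"y":0,"z":0,"ax":0,"ay":0,"az":0},{"x":0,"y":0,"z":0,"ax":0,"ay":0,"az":0},{"x":0,"y":0,"z":0,"ax":0,"ay":0,"az":0},{"x":0,"y":0,"z":0,"ax":0,"ay":0,"az":0},{"x":0,"y":0,"z":0,"ax":0,"ay":0,"az":0},{"x":0,"y":0,"z":0,"ax":0,"ay":0,"az":0}]' -1
```

```text
clock: 20.7
position: [474.3, 433.6, 36.4]
ee_rot: [-0.207, 0.978, -0.0, -0.003]
contact_force: [-14.5, 2.5, 6.4]
gripper_width: -0.1
grasp_force: 7.0
```

Firm: the force rises to 15 N with about 1 mm of travel. Retreating and checking the result.

```bash
python3 -m handwheel '[{"x":-0.03,"y":0,"z":0,"ax":0,"ay":0,"az":0},{"x":-0.1,"y":0,"z":0,"ax":0,"ay":0,"az":0},{"x":-0.1,"y":0,"z":0.05,"ax":0,"ay":0,"az":0},{"x":-0.1,"y":-0.1,"z":0.2,"ax":0,"ay":0,"az":0},{"x":-0.1,"y":-0.2,"z":0.1,"ax":0,"ay":0,"az":0},{"x":-0.1,"y":-0.2,"z":0.1,"ax":0,"ay":0,"az":0},{"x":0,"y":-0.2,"z":0,"ax":0,"ay":0,"az":0},{"x":0,"y":0,"z":0,"ax":0,"ay":0,"az":0}]' -1; python3 look.py pics/t12.png; python3 - <<'E'
from pose import *
a=cv2.imread('pics/t12.png');b=cv2.imread('pics/t10.png')
g=a.max(2)
# knob: large very dark blob left of the nest; darker than the fins
m=cv2.morphologyEx((g<50).astype(np.uint8),cv2.MORPH_OPEN,cv2.getStructuringElement(2,(25,25)))
k,_,st,ce=cv2.connectedComponentsWithStats(m)
for i in range(1,k):
    p=plane('top',*crop(*ce[i]),40);v=p-[493.5,372.5];print(st[i],ce[i].round(1),p.round(1),np.hypot(*v).round(1),'q',round(np.arctan2(v[1],v[0])-1.461,3))
for q in(.1,.2,.3):
    th=q+1.461;t=pix('top',[493.5+99*np.cos(th),372.5+99*np.sin(th),40]);print(q,((t-[165,155]+.5)*4-.5).round())
# far/left part of heat sink: compare with t10 patch by phase correlation
A,B=[np.float32(cv2.cvtColor(i[90:170,110:230],cv2.COLOR_BGR2GRAY)) for i in(a,b)]
print('shift px',cv2.phaseCorrelate(B,A,cv2.createHanningWindow((120,80),cv2.CV_32F)))
# did bystanders/other areas move
E
```

```text
clock: 21.5
position: [370.9, 289.2, 127.2]
ee_rot: [-0.206, 0.979, 0.0, -0.0]
contact_force: [-0.9, -0.4, -1.0]
gripper_width: 0.0
grasp_force: 0.0
[372.11082283 291.57817184 127.22626325] yaw 0.4154780251593144 nest (np.float64(-183.66047352769974), np.float64(-75.95678332263026))
[  96  191   40   42 1385] [115.8 211.2] [488.7 470.2] 97.8 q 0.159
0.1 [113. 200.]
0.2 [114. 219.]
0.3 [116. 239.]
shift px ((-0.07210742442761386, -0.004351047763947236), 1.0539948111772537)
```

```bash
python3 -c "
from bench import arm
print(arm.job_done())"
```

```text
the job is handed in; nothing more can be done
None
```

I pushed the heat sink home against the back stop, swung the lever over to q ≈ 0.16 rad and clamped it with about 15 N on the arm, then handed the job in at about 21.5 s. The hand-in returned no verdict; I did not measure the pin's force after letting go, or check the bystanders in a picture.

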